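# Open the drawer and press the sound-post box lids home

### The arm

A 6-joint arm with a two-finger parallel gripper is mounted at the origin on the work surface. World frame = base frame: x ahead of the robot, y to its left, z up, the work surface at z = 0. Lengths are in mm, angles in rad, forces in N, time in s.
With the tool pointing down it reaches from about 350 to 775 mm from the base axis. Payload 7.3 kg.
Tool frame: the origin (TCP) lies at the centre of the arm's flange, where the gripper is bolted on; the fingertips stand 178 mm ahead of it and the grasp point (between the pads) lies 159 mm ahead of it; z points along the fingers, y is the line along which they close (so a half turn about z gives the same grasp; the last joint's range is limited). The gripper opens to 92 mm and grips with 3 to 60 N. Pads are 19 mm wide; open, the fingers measure 130 mm over their backs; the gripper's body (75 mm by 190 mm) begins 47 mm behind the grasp point.
Start: joints at [1.01, 0.342, 1.524, -0, 1.275, -0.146], TCP at [211.558, 480.49, 404.741] pointing down, gripper open.
Joint ranges: [-2.53, 2.53], [-0.77, 2.02], [0.04, 2.7], [-1, 4.14], [0.28, 2.66], [-3.11, 3.11]. Speed limits (rad/s): [2.57, 2.57, 3.14, 3.14, 3.14, 3.14].

### API

Orientations are given as [roll, pitch, yaw] about the fixed x, y, z axes, in that order (R = Rz(yaw) Ry(pitch) Rx(roll)).
In Python, from plant import * gives the robot as it stands. The module is installed in compiled form; this text tells all that it offers.
- The arm moves only by the shell command python3 -m inch 'ROWS'. ROWS is JSON, a list of rows, each a list of 5 numbers: the shift along the tool's x, y, z in m, then the turn about the tool's z in rad, then the opening, from 0 (shut) to 1 (fully open). In form: [[tx, ty, tz, spin, claw], ...]. A call has 1 to 8 rows; each row is the pose to reach, as a shift and turn from the pose commanded when the call began, along the tool's axes at that moment; what a row does not reach only later rows make up. A row lasts 1/12 s, in which the tool goes at most 41.7 mm and 7.16 degrees, less where a joint would pass 70% of its speed; a pose out of reach is approached as far as the arm can. A call with a gripper value outside its range is refused whole. The fingers move at their own pace and stop on an object; the grip force is fixed at half the most. Time passes only in rows, so rows that repeat a pose let the fingers close. It gives the time, the measured TCP pose, the force, the opening and the grip force at its end, in the units of the state.
- get_obs(): the state, without advancing time (a new reading comes with each control period).
- capture(name): name is "side" or "top"; returns a dict with "color" (384x512x3 uint8, red, green, blue), "intrinsics" (3x3 intrinsics, pixels), "distortion" ([k1, k2, p1, p2, k3] as OpenCV has them; the pictures are not rectified), "pose" (4x4, takes a point from camera to world coordinates). Camera axes: x right, y down, z forward; pixel columns grow to the right and rows downward; lengths in mm; the calibration is good to about 2 mm. A picture is of the moment at which its call begins. There is no depth.
- close_job(): hands the job in; it is judged then, once.
Trained networks look in a picture, given as the dict that the camera call returned (one of the last four; its "shot" number tells which), for a name from the list of things; names that differ only in an ending like _2 or _b are one class to them, and where a whole thing is asked for, a point or a joint stands for the part that bears it (a point fixed in the world has none). Each returns a list of dicts, best first, with "conf" (0 to 1); they miss things now and then, are a little off and sometimes report something else, mostly with a low value. They report only what shows in the picture. A call takes as long as a camera call.
- look_for(picture, target): "rect" ([centre column, centre row, width, height] in pixels, round what is visible of it).
- trace(picture, target): "pixels" (384x512 bool, what is visible of it) and "rect" ([centre column, centre row, width, height] in pixels, round what is visible of it).
- tip_of(picture, target): "centre" ([column, row] in pixels: a listed point, or the origin of a listed thing).
The state is a dict: "time": time; "joint_positions": joint angles; "dq": joint speeds; "tau": joint torques, N m; "tool_pos": TCP position; "tcp_rot": TCP orientation; "contact_force": force on the tool from outside, world axes, zero at the start; "moment": the same for the moment, N m; "grip_width": finger opening in mm; "finger_force": force on a finger pad.
Only numpy, scipy, OpenCV 4.12 (cv2) and the standard library are available. Lean on these libraries where they do the work, as an engineer would, in place of code of your own. Each camera call takes 0.05 s, during which the arm holds its last target. There are 200 camera calls.

### The job

Hook or pull the pine case's drawer all the way open by its brass handle, then press down the lids of the two wooden boxes inside until both are fully home on their boxes. Leave the drawer open, and leave the other things on the bench and on the case where they are.

Things in the scene. Friction and masses are not known exactly. Their poses are not given: they have to be found in the camera images.
- case: Low pine drawer case fixed to the bench, 220 (x, depth) by 300 (y, width) by 105 mm high; origin at the centre of its underside; its front, with the drawer, looks along its own -x, towards the robot. Top panel 12 mm thick.
- drawer_handle (a point): Centre of the brass bar handle of the drawer: a 10 mm thick round bar, 100 mm long along the case's y, 75 mm above the bench (30 mm below the case's top), held by a post at each end; 42 mm from bar centre to the drawer's front panel, so a 37 mm wide gap, open above and below. Drawer front panel 294 mm wide, its top edge 91 mm above the bench. Axes parallel to the case's.
- drawer (a joint): How far the drawer is open, m: 0 shut, 0.14 fully open at its stop. It slides along the case's -x with about 2.5 N of friction and stays where it is left. At the start it is shut or up to 40 mm open. Past 0.125 the two boxes are wholly clear of the case.
- lid_left_top (a point): Dark walnut press-on lid of the left (+y) box, 108 (x) by 120 (y) by 10 mm thick, flat top, pale maple cross inlay; the point is the centre of the lid's top face, z up, x and y along the case's. Seated, it is 70 mm above the bench; it stands proud by its joint's value.
- lid_right_top (a point): Pale maple press-on lid of the right (-y) box, 108 (x) by 120 (y) by 10 mm thick, flat top, red-brown rosewood cross inlay; the point is the centre of the lid's top face, z up, x and y along the case's. Seated, it is 70 mm above the bench; it stands proud by its joint's value.
- lid_left (a joint): How far the left lid stands above its seat, m: 0 fully seated on its box (hard stop), 7 to 14 mm at the start; a cream-coloured skirt shows below a lid that stands proud. It moves only straight down and up in its box, does not tilt or come off, slides stiffly at about 6 N wherever it is pressed, does not spring back.
- lid_right (a joint): The same for the right lid.
- fingerboard: Bystander: black ebony violin fingerboard, 265 by 40 by 9 mm, lying on the bench left of the case; origin at the centre of its underside.
- reamer: Bystander: brass peg reamer with rosewood grip, 160 mm long, 26 mm thick, lying across the flat top of the case; origin near its middle, on its underside.
- peg_tray: Bystander: walnut tray with four boxwood pegs, 105 by 110 by 22 mm, on the bench right of the case; origin at the centre of its underside.

How it is judged (in metres and radians):
On the way, in this order (a step that is already met when the one before it is completed fails the run):
1. the drawer is pulled open past 125 mm (value of joint drawer above 0.125 m), for 0.2 s.
2. both lids are pressed home (value of joint each of lid_left, lid_right below 0.002 m), for 0.2 s.
At the end, for the whole second after the job is handed in: The drawer stands open by more than 125 mm of its 140 mm, and each lid is within 2 mm of its seat (all of step 2 and value of joint drawer above 0.125 m); the robot touches nothing.
It fails at once if the fingerboard is moved more than 30 mm from where it was (distance of fingerboard from where it was at the start of the episode above 0.03 m).
It fails at once if the reamer is moved more than 30 mm from where it was (distance of reamer from where it was at the start of the episode above 0.03 m).
It fails at once if the peg tray is moved more than 30 mm from where it was (distance of peg_tray from where it was at the start of the episode above 0.03 m).
It also fails if it takes over 54 s, if anything falls off the work surface, if the arm or the gripper's body presses on something with over 40 N, if the wrist force passes 120 N, or if a joint passes its speed limit or range.

## Working session

There is one attempt and no reset: what is moved stays moved. The work goes in short steps, Python scripts to look and compute and a shell command to move; the robot and the scene stay as the last step left them, time stands still between calls to the robot, and variables do not carry over. Pictures are saved under pics/ and viewed, at most 10 in all, crops included, and the job is handed in when it is done.

```bash
mkdir -p pics
cat > h.py <<'E'
from plant import *
import numpy as np, cv2
def ray(p,uv):
    n=cv2.undistortPoints(np.array([[uv]],float),np.array(p["intrinsics"],float),np.array(p["distortion"],float))[0,0]
    T=np.array(p["pose"]); d=T[:3,:3]@np.array([n[0],n[1],1]); return T[:3,3],d/np.linalg.norm(d)
def atz(p,uv,z):
    o,d=ray(p,uv); return o+d*(z-o[2])/d[2]
def tri(rs):
    A=sum(np.eye(3)-np.outer(d,d) for o,d in rs); b=sum((np.eye(3)-np.outer(d,d))@o for o,d in rs); return np.linalg.solve(A,b)
E
python3 - <<'E'
from h import *
np.set_printoptions(precision=1,suppress=True)
P={c:capture(c) for c in("top","side")}
for c,p in P.items(): cv2.imwrite(f"pics/{c}0.png",p["color"][:,:,::-1]); print(c,np.array(p["pose"])[:3,3])
for t,z in [("case",0),("drawer_handle",75),("lid_left_top",80),("lid_right_top",80),("fingerboard",0),("reamer",105),("peg_tray",0)]:
    R=[]
    for c,p in P.items():
        r=tip_of(p,t)
        if r: print(t,c,round(r[0]["conf"],2),np.array(r[0]["centre"]),atz(p,r[0]["centre"],z)); R.append(ray(p,r[0]["centre"]))
    if len(R)==2: print("   tri",tri(R))
o=get_obs(); print(o["time"],o["tool_pos"],o["tcp_rot"],o["contact_force"],o["grip_width"])
E
```

```text
top [ 464.5    6.8 1087. ]
side [525.6 657.4 576.8]
case top 0.78 [274.2 140.4] [786.3 -57.7   0. ]
case side 0.84 [204.4 193. ] [776.8 -75.9   0. ]
   tri [776.  -57.3  15.7]
drawer_handle top 0.57 [260.6 193.7] [614.5 -10.6  75. ]
drawer_handle side 0.79 [264.5 197.7] [605.2  10.1  75. ]
   tri [612.2 -10.9  59.3]
lid_left_top side 0.7 [211.5 166.3] [756.  -86.5  80. ]
fingerboard top 0.95 [182.5 197.9] [619.5 217.7   0. ]
fingerboard side 0.69 [239.7 289.7] [620.8 215.8   0. ]
   tri [619.9 217.3   2. ]
reamer top 0.61 [274.9 143.5] [746.5 -53.1 105. ]
reamer side 0.67 [211.1 164. ] [748.1 -58.9 105. ]
   tri [745.8 -52.8 108.9]
peg_tray top 0.61 [328.7 238.9] [ 487.5 -205.4    0. ]
peg_tray side 0.64 [310.9 176.5] [ 501.5 -210.5    0. ]
   tri [ 494.5 -205.2    3.1]
0.8 [211.6 480.5 404.8] [3.1 0.  2.7] [-0.4 -0.2 -0.5] 92.11473371063273
```

View pics/top0.png

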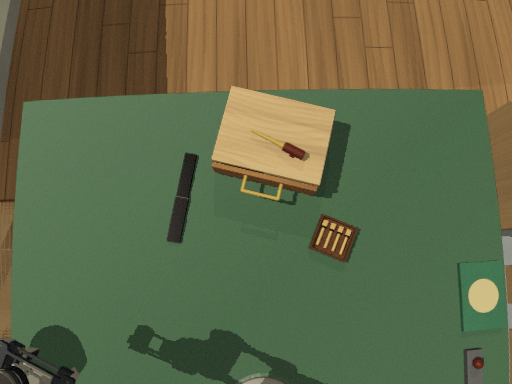

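View pics/side0.png

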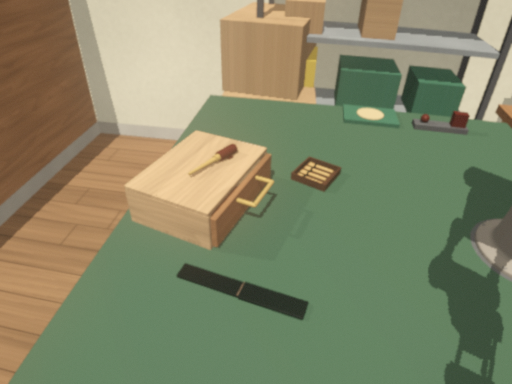

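The top view shows the case at about (275,140), turned about -0.19 rad, with its front towards the robot. The handle runs from (242,193) to (280,199). The reamer is on the case top and well back, the fingerboard is at (182,198) and the tray at (334,238). The side view agrees. Next I refine the yaw and the handle position.

Run:
```python
from h import *
np.set_printoptions(precision=1,suppress=True)
for k in range(2):
  p=capture("top")
  im=cv2.cvtColor(p["color"],cv2.COLOR_RGB2HSV)
  if k==0:
    c=p["color"][70:220,190:360][:,:,::-1]; cv2.imwrite("pics/c1.png",cv2.resize(c,None,fx=4,fy=4,interpolation=cv2.INTER_CUBIC))
  for t,z in(("drawer_handle",75),("case",105)):
    for r in trace(p,t)[:1]:
      m=r["pixels"]; ys,xs=np.nonzero(m)
      pts=np.array([atz(p,(x,y),z)[:2] for x,y in zip(xs,ys)],np.float32)
      print(t,r["conf"],r["rect"],m.sum()); (cx,s,a)=cv2.minAreaRect(pts); print(cx,s,a); print(cv2.boxPoints((cx,s,a)))
  r=tip_of(p,"drawer_handle"); print(atz(p,r[0]["centre"],75))
  q=capture("side"); r2=tip_of(q,"drawer_handle"); print(tri([ray(p,r[0]["centre"]),ray(q,r2[0]["centre"])]))
o=get_obs(); print(o["tcp_rot"],o["time"])
```

```text
drawer_handle 0.95 [263.6, 180.6, 104.5, 41.0] 1545
(641.1602783203125, -14.058578491210938) (299.57391357421875, 71.278076171875) 74.89366149902344
[[ 567.7 -149.4]
 [ 636.5 -168. ]
 [ 714.6  121.3]
 [ 645.8  139.8]]
case 0.72 [275.8, 143.4, 123.5, 113.7] 9400
(742.2431640625, -43.14752197265625) (300.59649658203125, 287.10894775390625) 74.74201202392578
[[ 564.2 -150.4]
 [ 841.2 -225.9]
 [ 920.3   64.1]
 [ 643.3  139.6]]
[607.5  -2.   75. ]
[613.8  -1.8  69.4]
drawer_handle 0.58 [264.6, 182.5, 105.5, 40.0] 1441
(641.3837280273438, -15.7239990234375) (299.1605529785156, 68.87596130371094) 74.41424560546875
[[ 568.  -150.6]
 [ 634.4 -169.1]
 [ 714.7  119.1]
 [ 648.4  137.6]]
case 0.59 [272.9, 144.4, 120.4, 120.0] 9709
(743.067626953125, -42.53147888183594) (306.20086669921875, 290.22479248046875) 74.11601257324219
[[ 561.6 -150.1]
 [ 840.7 -229.5]
 [ 924.5   65. ]
 [ 645.4  144.4]]Traceback (most recent call last):
  File "<stdin>", line 13, in <module>
IndexError: list index out of range
```

View pics/c1.png

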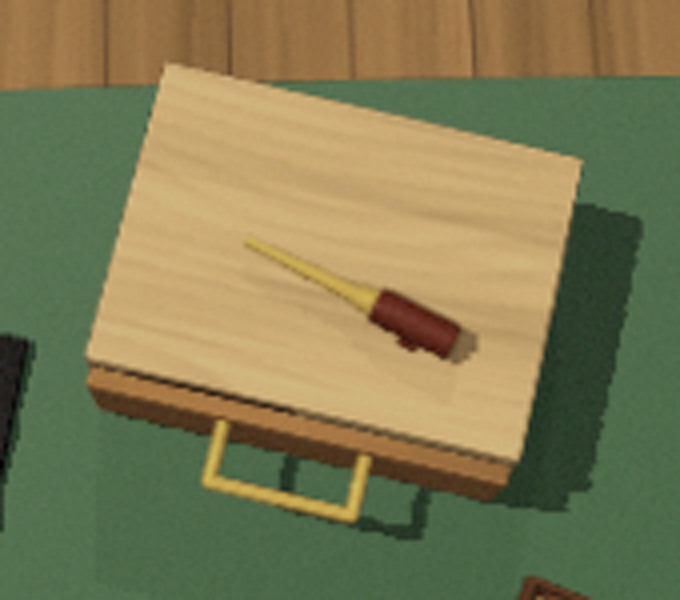

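The 4x crop shows the bar from (207,483) to (355,518). The case top's corners are at (167,65), (580,160), (520,462) and (88,360). The reamer's near end, at (470,348), is well clear of the handle.

Run:
```python
from h import *
np.set_printoptions(precision=1,suppress=True)
p=capture("top"); f=lambda u,v,z:atz(p,(u/4+189.6,v/4+69.6),z)[:2]
a,b=f(207,483,75),f(355,518,75); d=a-b
C=[f(167,65,105),f(580,160,105),f(520,462,105),f(88,360,105)]
print("bar",a,b,np.linalg.norm(d),(a+b)/2); print(np.array(C),[np.linalg.norm(C[i]-C[i-1]) for i in range(4)])
ang=[np.arctan2(*(q[::-1])) for q in (d,C[0]-C[1],C[3]-C[2])]; ang.append(np.arctan2(*((C[0]-C[3])[::-1]))+np.pi/2);print("case y angles",np.array(ang)*57.3)
th=np.mean(ang)-np.pi/2; print("yaw",th)
ex=np.array([np.cos(th),np.sin(th)]); h=(a+b)/2; fr=(C[2]+C[3])/2
print("bar to case front",(fr-h)@ex,"lateral",(h-fr)@[-ex[1],ex[0]], "case centre top",np.mean(C,0))
o=get_obs(); pos=np.array(o["tool_pos"]);rot=o["tcp_rot"]
from scipy.spatial.transform import Rotation as R
Rm=R.from_euler("xyz",rot).as_matrix(); print(rot,o["time"])
yt=np.arctan2(Rm[1,1],Rm[0,1]); print("spin",-(th+np.pi/2-yt))
g=h+ex*23; print("gap",g)
for z in (150,45): print(z,Rm.T@(np.array([*g,z+178])-pos)/1000)
```

```text
bar [625.2  41.7] [598.2 -58.6] 103.79739670075531 [611.7  -8.4]
[[ 917.6   62.6]
 [ 840.5 -223.1]
 [ 628.7 -168.4]
 [ 706.4  118.9]] [np.float64(218.54478155887642), np.float64(295.8550661271248), np.float64(218.70405981042566), np.float64(297.5862394017818)]
case y angles [74.9 74.9 74.9 75.1]
yaw -0.2628303913843779
bar to case front 58.207005438528526 lateral 1.197245155093695 case centre top [773.3 -52.5]
[ 3.1 -0.   2.7] 1.35
spin -0.15202428175365212
gap [633.9 -14.4]
150 [-0.6 -0.3  0.1]
45 [-0.6 -0.3  0.2]
```

```bash
cat >> h.py <<'E'
from scipy.spatial.transform import Rotation as Ro
TH=-0.263; EX=np.array([np.cos(TH),np.sin(TH)]); EY=np.array([-EX[1],EX[0]])
def to(xy,ztip):
    o=get_obs(); M=Ro.from_euler("xyz",o["tcp_rot"]).as_matrix()
    t=M.T@(np.array([*xy,ztip+178])-np.array(o["tool_pos"]))/1000
    s=-(TH+np.pi/2-np.arctan2(M[1,1],M[0,1])); return [round(float(v),4) for v in (*t,s)]
E
python3 -c "
from h import *
print(to((633.9,-14.4),160),get_obs()['tcp_rot'])"
```

```text
[-0.586, -0.2827, 0.0667, -0.1519] [ 3.14147252e+00 -1.29485422e-06  2.72673798e+00]
```

```bash
python3 -m inch '[[-0.586,-0.283,0.067,-0.152,0],[-0.586,-0.283,0.067,-0.152,0],[-0.586,-0.283,0.067,-0.152,0],[-0.586,-0.283,0.067,-0.152,0],[-0.586,-0.283,0.067,-0.152,0],[-0.586,-0.283,0.067,-0.152,0],[-0.586,-0.283,0.067,-0.152,0],[-0.586,-0.283,0.067,-0.152,0]]'
python3 -c "
from h import *
print(to((633.9,-14.4),160))"
```

```text
time: 2.02
tool_pos: [425.1, 229.5, 371.1]
tcp_rot: [3.141, 0.0, 2.879]
contact_force: [0.3, 0.8, 0.3]
grip_width: 42.7
finger_force: 0.0
[-0.265, -0.1814, 0.0331, 0.0002]
```

```bash
python3 -m inch '[[-0.265,-0.181,0.033,0,0],[-0.265,-0.181,0.033,0,0],[-0.265,-0.181,0.033,0,0],[-0.265,-0.181,0.033,0,0],[-0.265,-0.181,0.033,0,0],[-0.265,-0.181,0.033,0,0],[-0.265,-0.181,0.033,0,0],[-0.265,-0.181,0.033,0,0]]'
python3 - <<'E'
from h import *
print(to((633.9,-14.4),160))
E
```

```text
time: 2.68
tool_pos: [634.6, -15.3, 337.4]
tcp_rot: [-3.141, 0.0, 2.877]
contact_force: [0.3, 0.7, 0.9]
grip_width: 0.4
finger_force: 0.0
[0.0009, 0.0007, -0.0006, -0.0014]
```

```bash
python3 -m inch '[[0,0,0.03,0,0],[0,0,0.05,0,0],[0,0,0.068,0,0],[0,0,0.068,0,0],[0,0,0.068,0,0]]'
python3 - <<'E'
from h import *
p=capture("side"); c=p["color"][120:260,180:350][:,:,::-1]; a=cv2.resize(c,None,fx=2.35,fy=2.35,interpolation=cv2.INTER_CUBIC)
p=capture("top"); c=p["color"][120:260,180:350][:,:,::-1]; b=cv2.resize(c,None,fx=2.35,fy=2.35,interpolation=cv2.INTER_CUBIC)
cv2.imwrite("pics/d1.png",np.hstack([a,b])[:600,:800])
E
```

```text
time: 3.1
tool_pos: [633.0, -12.3, 269.3]
tcp_rot: [-3.141, -0.002, 2.879]
contact_force: [0.2, -0.2, 0.7]
grip_width: 0.4
finger_force: 0.0
```

View pics/d1.png

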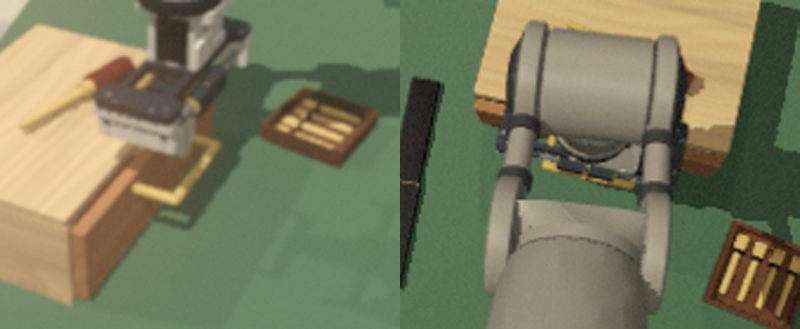

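The gripper sits over the gap, parallel to the case front, with the reamer well behind it. Lowering in small steps.

```bash
python3 -m inch '[[0,0,0.012,0,0],[0,0,0.024,0,0],[0,0,0.036,0,0],[0,0,0.036,0,0]]'
```

```text
time: 3.53
tool_pos: [632.0, -12.1, 230.7]
tcp_rot: [-3.141, -0.005, 2.879]
contact_force: [-0.2, 0.1, -0.6]
grip_width: 0.5
finger_force: 0.0
```

```bash
python3 -m inch '[[0.008,0,0,0,0],[0.02,0,0,0,0],[0.035,0,0,0,0],[0.05,0,0,0,0],[0.065,0,0,0,0],[0.08,0,0,0,0],[0.095,0,0,0,0],[0.1,0,0,0,0]]'
```

```text
time: 4.2
tool_pos: [535.1, 14.2, 233.8]
tcp_rot: [-3.141, -0.002, 2.879]
contact_force: [0.3, -0.3, 0.4]
grip_width: 0.5
finger_force: 0.0
```

```bash
python3 -m inch '[[0.008,0,0,0,0],[0.018,0,0,0,0],[0.028,0,0,0,0]]'
python3 - <<'E'
from h import *
p=capture("side"); c=p["color"][120:260,180:350][:,:,::-1]; cv2.imwrite("pics/e1.png",cv2.resize(c,None,fx=3,fy=3))
E
```

```text
time: 4.45
tool_pos: [510.1, 20.8, 234.3]
tcp_rot: [3.141, 0.003, 2.879]
contact_force: [2.0, -0.3, -1.0]
grip_width: 0.3
finger_force: 1.6
```

View pics/e1.png

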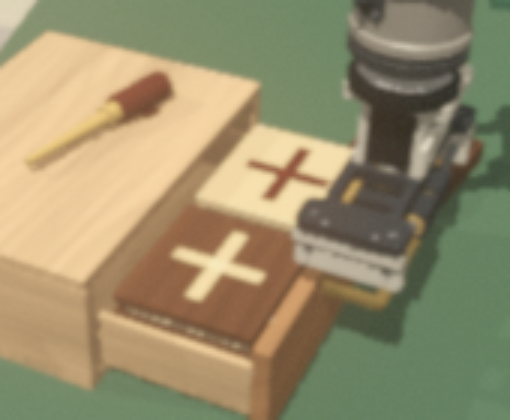

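The drawer is sliding out with both lids showing: walnut at about (215,265) and maple at (290,175) in the crop. I keep pulling in small steps until the force shows the stop.

```bash
python3 -m inch '[[0.004,0,0,0,0],[0.008,0,0,0,0],[0.01,0,0,0,0]]'; python3 -m inch '[[0.004,0,0,0,0],[0.007,0,0,0,0]]'
```

```text
time: 4.75
tool_pos: [500.1, 23.5, 234.1]
tcp_rot: [3.141, 0.001, 2.879]
contact_force: [2.0, -0.6, 0.2]
grip_width: 0.4
finger_force: 1.3
time: 4.92
tool_pos: [493.3, 25.3, 234.2]
tcp_rot: [3.141, 0.002, 2.879]
contact_force: [14.5, -3.8, -5.4]
grip_width: 0.4
finger_force: 8.3
```

```bash
python3 -m inch '[[-0.006,0,0,0,0],[-0.012,0,0,0,0],[-0.012,0,-0.02,0,0],[-0.012,0,-0.06,0,0],[-0.012,0,-0.10,0,0],[0.05,0,-0.12,0,0],[0.08,0,-0.14,0,0],[0.08,0,-0.14,0,0]]'
python3 - <<'E'
from h import *
np.set_printoptions(precision=1,suppress=True)
P={c:capture(c) for c in("top","side")}
c=P["side"]["color"][110:290,150:350][:,:,::-1]; a=cv2.resize(c,None,fx=2,fy=2)
c=P["top"]["color"][110:290,180:380][:,:,::-1]; b=cv2.resize(c,None,fx=2,fy=2); cv2.imwrite("pics/f1.png",np.hstack([a,b]))
for t,z in [("lid_left_top",80),("lid_right_top",80),("drawer_handle",75),("reamer",105),("peg_tray",0)]:
    R=[]
    for c,p in P.items():
        r=tip_of(p,t)
        if r: print(t,c,round(r[0]["conf"],2),atz(p,r[0]["centre"],z)); R.append(ray(p,r[0]["centre"]))
    if len(R)==2: print("   tri",tri(R))
E
```

```text
time: 5.58
tool_pos: [412.8, 46.9, 375.6]
tcp_rot: [3.141, -0.001, 2.879]
contact_force: [0.9, -0.4, 0.1]
grip_width: 0.4
finger_force: 0.0
lid_left_top top 0.72 [606.5  63.2  80. ]
lid_left_top side 0.8 [608.6  64.   80. ]
   tri [607.6  63.3  79.2]
lid_right_top top 0.75 [581.4 -69.7  80. ]
lid_right_top side 0.94 [579.6 -78.6  80. ]
   tri [579.8 -69.2  86.4]
drawer_handle top 0.7 [480.1  32.5  75. ]
drawer_handle side 0.56 [476.2  40.5  75. ]
   tri [477.9  32.9  69.1]
reamer top 0.73 [740.7 -38.5 105. ]
reamer side 0.81 [745. -66. 105.]
   tri [735.9 -37.6 123.5]
peg_tray top 0.79 [ 495.5 -208.2    0. ]
```

View pics/f1.png

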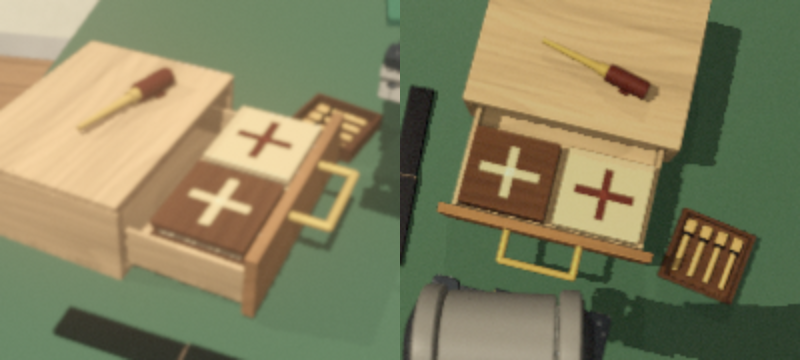

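The drawer is fully open. The lid crosses are at (510,172) and (603,194) in the mosaic, which matches the network points. The bystanders have not moved. Next is the left lid.

```bash
python3 -c "
from h import *
print(to((606,63),110), EX,EY)"
```

```text
[-0.179, 0.0658, 0.0853, -0.0] [ 0.96561439 -0.25997856] [0.25997856 0.96561439]
```

```bash
python3 -m inch '[[-0.04,0.015,0,0,0],[-0.08,0.03,0,0,0],[-0.12,0.045,0.01,0,0],[-0.155,0.06,0.03,0,0],[-0.179,0.066,0.06,0,0],[-0.179,0.066,0.085,0,0],[-0.179,0.066,0.085,0,0]]'; python3 -m inch '[[0,0,0.01,0,0],[0,0,0.02,0,0],[0,0,0.025,0,0],[0,0,0.03,0,0],[0,0,0.03,0,0]]'
```

```text
time: 6.77
tool_pos: [605.4, 63.3, 282.1]
tcp_rot: [-3.139, -0.011, 2.879]
contact_force: [-1.2, -0.2, -0.8]
grip_width: 0.9
finger_force: 0.0
time: 7.18
tool_pos: [605.4, 63.4, 259.1]
tcp_rot: [3.141, 0.0, 2.879]
contact_force: [0.1, -1.0, -0.5]
grip_width: 0.4
finger_force: 0.0
```

```bash
python3 -m inch '[[0,0,0.004,0,0],[0,0,0.006,0,0],[0,0,0.008,0,0],[0,0,0.008,0,0]]'; python3 -m inch '[[0,0,0.002,0,0],[0,0,0.003,0,0],[0,0,0.004,0,0],[0,0,0.004,0,0]]'
```

```text
time: 7.52
tool_pos: [606.0, 63.4, 251.8]
tcp_rot: [3.141, 0.002, 2.879]
contact_force: [1.1, 0.1, 2.3]
grip_width: 0.4
finger_force: 1.4
time: 7.85
tool_pos: [606.1, 63.4, 248.2]
tcp_rot: [3.141, 0.002, 2.879]
contact_force: [-1.5, -0.1, 7.1]
grip_width: 0.5
finger_force: 3.5
```

Tip now at about 70; press on against the hard stop.

```bash
python3 -m inch '[[0,0,0.001,0,0],[0,0,0.002,0,0],[0,0,0.002,0,0]]'; python3 -m inch '[[0,0,0.001,0,0],[0,0,0.002,0,0],[0,0,0.002,0,0]]'
```

```text
time: 8.1
tool_pos: [606.6, 63.2, 248.1]
tcp_rot: [3.141, 0.006, 2.879]
contact_force: [-2.1, -1.0, 16.1]
grip_width: 0.5
finger_force: 8.2
time: 8.35
tool_pos: [607.3, 62.9, 247.9]
tcp_rot: [3.14, 0.009, 2.879]
contact_force: [-2.2, -1.7, 24.4]
grip_width: 0.6
finger_force: 12.5
```

Seated: the TCP stopped at 248 (tip at 70) while the force rose to 24 N. Now lift and go across to the right lid.

```bash
python3 -m inch '[[0,0,-0.02,0,0],[0,0,-0.045,0,0],[0,-0.04,-0.045,0,0],[0,-0.08,-0.045,0,0],[0,-0.115,-0.045,0,0],[0,-0.135,-0.045,0,0],[0,-0.135,-0.035,0,0],[0,-0.135,-0.025,0,0]]';  python3 -m inch '[[0,0,0.004,0,0],[0,0,0.008,0,0],[0,0,0.012,0,0],[0,0,0.012,0,0]]'; python3 -m inch '[[0,0,0.003,0,0],[0,0,0.006,0,0],[0,0,0.009,0,0],[0,0,0.009,0,0]]'
```

```text
time: 9.02
tool_pos: [570.6, -68.0, 268.0]
tcp_rot: [3.141, 0.001, 2.876]
contact_force: [0.3, 0.2, -1.0]
grip_width: 0.4
finger_force: 0.0
time: 9.35
tool_pos: [570.8, -65.9, 255.2]
tcp_rot: [3.141, -0.001, 2.88]
contact_force: [0.3, 0.8, -0.2]
grip_width: -0.1
finger_force: 0.0
time: 9.68
tool_pos: [571.3, -66.4, 248.2]
tcp_rot: [3.141, 0.003, 2.879]
contact_force: [0.1, 2.4, 6.8]
grip_width: 0.1
finger_force: 3.8
```

```bash
python3 -m inch '[[0,0,0.001,0,0],[0,0,0.002,0,0],[0,0,0.003,0,0],[0,0,0.003,0,0]]'; python3 -m inch '[[0,0,0.001,0,0],[0,0,0.001,0,0],[0,0,0.001,0,0]]'
```

```text
time: 10.02
tool_pos: [572.3, -66.7, 248.0]
tcp_rot: [3.141, 0.009, 2.879]
contact_force: [-1.6, 2.4, 21.5]
grip_width: 0.5
finger_force: 10.8
time: 10.27
tool_pos: [572.7, -66.8, 247.9]
tcp_rot: [3.141, 0.011, 2.879]
contact_force: [-1.3, 1.6, 26.2]
grip_width: 0.4
finger_force: 13.1
```

Both lids stop at 70 mm. Lift, retreat and check.

```bash
python3 -m inch '[[0,0,-0.02,0,0],[0,0,-0.055,0,0],[0,0,-0.09,0,0],[0.03,0.02,-0.11,0,0],[0.07,0.04,-0.13,0,0],[0.11,0.06,-0.13,0,0],[0.15,0.06,-0.13,0,0],[0.15,0.06,-0.13,0,0]]'
python3 - <<'E'
from h import *
P={c:capture(c) for c in("top","side")}
c=P["side"]["color"][110:290,150:350][:,:,::-1]; a=cv2.resize(c,None,fx=2,fy=2)
c=P["top"]["color"][110:290,180:380][:,:,::-1]; b=cv2.resize(c,None,fx=2,fy=2); cv2.imwrite("pics/g1.png",np.hstack([a,b]))
E
```

```text
time: 10.93
tool_pos: [436.2, 32.4, 372.8]
tcp_rot: [-3.141, -0.004, 2.882]
contact_force: [0.2, 0.4, -0.5]
grip_width: 0.4
finger_force: 0.0
```

View pics/g1.png

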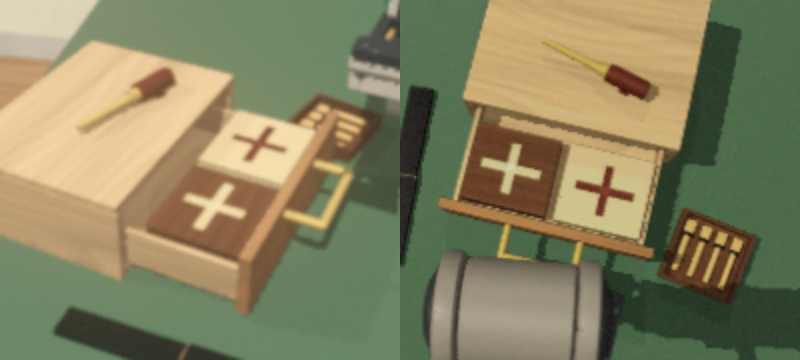

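The lids are flush and nothing else has moved, but the drawer has crept inward: its front edge is about 3 px (roughly 7 mm) back from before. There is plenty of time, so I'll pull it back to the stop for margin.

Run:
```python
from h import *
p=capture("top")
for u,v in((441,202),(653,254),(440,208),(651,259)): print(atz(p,(180+(u-400)/2,110+v/2),91)[:2])
print(to((508,21.5),110),to((508,21.5),56))
```

```text
[569.86411236 151.57662218]
[ 492.60074049 -128.55370779]
[561.85474195 152.97694755]
[ 486.09315865 -125.59438006]
[-0.0663, 0.0088, 0.0858, 0.0013] [-0.0661, 0.0087, 0.1398, 0.0013]
```

```bash
python3 -m inch '[[-0.03,0.004,0.02,0,0],[-0.066,0.009,0.04,0,0],[-0.066,0.009,0.07,0,0],[-0.066,0.009,0.086,0,0],[-0.066,0.009,0.086,0,0]]'; python3 -m inch '[[0,0,0.012,0,0],[0,0,0.024,0,0],[0,0,0.036,0,0],[0,0,0.048,0,0],[0,0,0.054,0,0],[0,0,0.054,0,0]]'; python3 -m inch '[[0.004,0,0,0,0],[0.008,0,0,0,0],[0.012,0,0,0,0],[0.014,0,0,0,0]]'
```

```text
time: 11.5
tool_pos: [508.2, 20.6, 282.9]
tcp_rot: [-3.14, -0.007, 2.878]
contact_force: [-0.4, -0.4, -0.8]
grip_width: 0.3
finger_force: 0.0
time: 12.0
tool_pos: [508.1, 21.1, 232.5]
tcp_rot: [-3.142, -0.001, 2.878]
contact_force: [0.6, 0.4, 0.1]
grip_width: 0.6
finger_force: 0.0
time: 12.33
tool_pos: [493.9, 25.2, 233.9]
tcp_rot: [3.141, 0.002, 2.879]
contact_force: [2.4, -0.3, 0.9]
grip_width: 0.4
finger_force: 1.2
```

```bash
python3 -m inch '[[-0.005,0,0,0,0],[-0.009,0,0,0,0],[-0.009,0,-0.02,0,0],[-0.009,0,-0.05,0,0],[-0.009,0,-0.085,0,0],[0.02,0,-0.12,0,0],[0.05,0,-0.14,0,0],[0.05,0,-0.14,0,0]]'
python3 - <<'E'
from h import *
P={c:capture(c) for c in("top","side")}
c=P["side"]["color"][110:290,150:350][:,:,::-1]; a=cv2.resize(c,None,fx=2,fy=2)
c=P["top"]["color"][110:290,180:380][:,:,::-1]; b=cv2.resize(c,None,fx=2,fy=2); cv2.imwrite("pics/h1.png",np.hstack([a,b]))
E
```

```text
time: 13.0
tool_pos: [443.0, 39.1, 377.3]
tcp_rot: [3.14, 0.004, 2.88]
contact_force: [1.2, 1.2, -0.1]
grip_width: 0.3
finger_force: 0.0
```

View pics/h1.png

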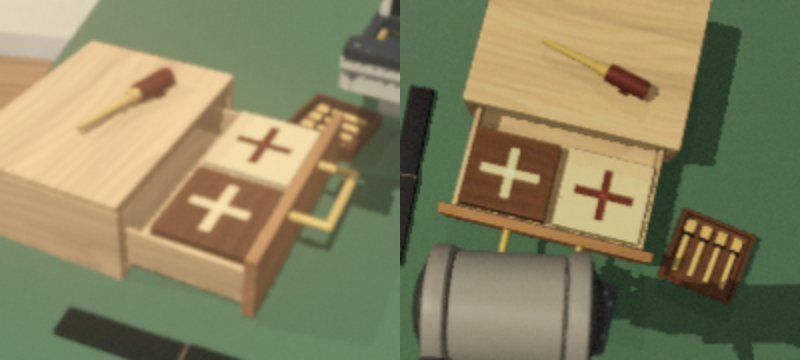

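The drawer is back at its stop (front edge (440,208) to (651,258)), both lids are flush, and the bystanders are where they were.

```bash
python3 -c "
from plant import *
print(close_job())"
```

```text
the job is handed in; nothing more can be done
None
```

I pulled the drawer open to its stop and pressed both lids fully home, and the reamer, fingerboard and peg tray stayed where they were; the job is handed in, but no verdict came back.

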